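# Blip the motors of the drone on the test cradle

### The arm

A 6-joint arm with a two-finger parallel gripper is mounted at the origin on the work surface. World frame = base frame: x ahead of the robot, y to its left, z up, the work surface at z = 0. Lengths are in m, angles in rad, forces in N, time in s.
With the tool pointing down it reaches from about 0.375 to 0.9 m from the base axis. Payload 3.1 kg.
Tool frame: the origin (TCP) lies at the very end of the fingers, on their centre line; the grasp point (between the pads) lies 19 mm behind it; x points along the fingers, y is the direction in which the jaws open and shut, and the axes are right-handed (so a half turn about x gives the same grasp; the last joint's range is limited). The gripper opens to 87 mm and grips with 3 to 60 N. Pads are 19 mm wide; open, the fingers measure 117 mm over their backs; the gripper's body (75 mm by 190 mm) begins 51 mm behind the grasp point.
Start: joints at [-1.403, 0.527, 1.433, -0, 1.181, -0.178], TCP at [0.212, -0.588, 0.223] pointing down, gripper open.
Joint ranges: [-3.08, 3.08], [-0.75, 2.2], [0.22, 2.44], [-1.43, 4.57], [0, 2.65], [-2.85, 2.85]. Speed limits (rad/s): [2.79, 2.79, 3.14, 3.14, 3.14, 3.14].

### API

Orientations are given as a unit quaternion [x, y, z, w].
In Python, from rig import robot gives the robot as it stands.
- The arm moves only by the tool carry_out, never from a script. Its argument "commands" is a list that holds one entry, the list of rows, each a list of 5 numbers: the opening, from 0 (shut) to 1 (fully open), then the shift along the tool's x, y, z in mm, then the turn about the tool's x in degrees. In form: [[[hand, x, y, z, twist], ...]]. A call has 1 to 8 rows; each row shifts and turns the pose as measured when the row begins, along the tool's axes as they then stand; what a row does not reach is not made up. A row lasts 1/12 s, in which the tool goes at most 41.7 mm and 7.16 degrees, less where a joint would pass 70% of its speed; a pose out of reach is approached as far as the arm can. A call with a gripper value outside its range is refused whole. The fingers move at their own pace and stop on an object; "force" is the grip in N (left out, the last holds). Time passes only in rows, so rows that do not move let the fingers close. It gives the time, the measured TCP pose, the force and the opening at its end, in the units of the state.
- robot.get_obs(): the state, without advancing time (a new reading comes with each control period).
- robot.camera(name): name is "side" or "top"; returns the picture (420x560x3 uint8, red, green, blue); there is no depth.
- robot.camera_model(name): a dict with "fx", "fy", "cx", "cy" (pixels), "R" (3x3) and "t" (3): a world point X has camera coordinates R X + t. Camera axes: x right, y down, z forward; pixel columns grow to the right and rows downward; lengths in m; the calibration is good to about 2 mm. A picture is of the moment at which its call begins. camera_model takes no time and is no camera call.
- robot.hand_in(): hands the job in, once; it reports no verdict.
The state is a dict: "time": time; "q": joint angles; "joint_velocities": joint speeds; "joint_torque": joint torques, N m; "position": TCP position; "tool_rot": TCP orientation; "ft_force": force on the tool from outside, world axes, zero at the start; "moment": the same for the moment, N m; "grip_width": finger opening in m.
Only numpy, scipy, OpenCV 4.12 (cv2) and the standard library are available. Lean on these libraries where they do the work, as an engineer would, in place of code of your own. Each camera call takes 0.05 s, during which the arm holds its last target. There are 200 camera calls.

### The job

Give the drone frame on the test cradle a short motor test: on the switch box with the tall toggle lever, push the lever well over towards the side where the drone sits (not towards the empty cradle), hold it there for about a second, then let it go so that it springs back upright. Do not push the tall lever the other way, leave the short lever on the look-alike box alone, and do not touch the drone or its cradle.

Things in the scene. Friction and masses are not known exactly. Their poses are not given: they have to be found in the camera images.
- tall_toggle_pivot (a point): Foot of the tall lever, at mid panel on top of a fixed grey box (90 along x, 120 along y, 50 mm tall; point 50 mm above the table). Axes turn with the box, up to 15 deg: z up, y (roughly the robot's left) along the long side, the way the lever swings. Lever: round steel bat, 12 mm thick, top 70 mm above this point when centred; around its foot a rubber boot 22 mm wide, 9 mm high.
- tall_toggle (a joint): Angle of the tall lever (rad): 0 upright (centred by its spring), positive leaning to the box's +y, negative to its -y, stops at +0.6 and -0.6 (a point 40 mm up the lever is then 23 mm to the side). The spring pushes back with about 3 N at 40 mm up when leaning 0.4 rad; let go, the lever returns upright at once.
- short_toggle (a joint): Angle of the short lever (rad, same sense, 0 upright) on a second, identical grey box, whose lever is only 25 mm tall. The two boxes stand one nearer to the robot, one farther, in either order, at least 130 mm apart centre to centre. To be left alone.
- drone_cradle: Test cradle carrying the drone: fixed 100 x 100 mm base plate and post with a black X-shaped drone frame on it (four motors, 240 mm across the X, top 102 mm above the table). Origin at the centre of the underside, z up. It stands 240 to 440 mm to the left or right of the switch boxes; a similar cradle without a drone stands on the other side.
There are look-alikes about, which are no part of the job. What is shaped like the part that bears tall_toggle_pivot but pink is not meant.

How it is judged:
On the way:
1. the tall lever is held leaning at least 0.3 rad towards the side of the drone, for 0.8 s (((y of drone_cradle in the frame of tall_toggle_pivot above 0 m and value of joint tall_toggle above 0.3 rad) or (y of drone_cradle in the frame of tall_toggle_pivot below 0 m and value of joint tall_toggle below -0.3 rad))), for 0.8 s.
At the end, for the whole second after the job is handed in: After being held over, the tall lever is let go and stands upright again within 0.08 rad, at rest; the short lever is upright within 0.08 rad (value of joint tall_toggle between -0.08 and 0.08 rad and velocity of joint tall_toggle between -0.1 and 0.1 rad/s and value of joint short_toggle between -0.08 and 0.08 rad); the robot touches nothing.
It fails at once if the tall lever is pushed more than 0.25 rad away from the drone's side ((y of drone_cradle in the frame of tall_toggle_pivot above 0 m and value of joint tall_toggle below -0.25 rad) or (y of drone_cradle in the frame of tall_toggle_pivot below 0 m and value of joint tall_toggle above 0.25 rad)).
It fails at once if the short lever is pushed more than 0.2 rad either way (value of joint short_toggle above 0.2 rad or value of joint short_toggle below -0.2 rad).
It fails at once if the robot touches the drone or its cradle with more than 1 N (contact force between any of the fingers, the arm and drone_cradle above 1 N).
It also fails if it takes over 32 s, if anything falls off the work surface, if the arm or the gripper's body presses on something with over 40 N, if the wrist force passes 120 N, or if a joint passes its speed limit or range.

## Working session

There is one attempt and no reset: what is moved stays moved. The work goes in short steps, Python scripts to look and compute and a tool call to move; the robot and the scene stay as the last step left them, time stands still between calls to the robot, and variables do not carry over. Pictures are saved under pics/ and viewed, on a budget of 10 in all, crops included, one or two more only if the job needs it, and the job is handed in when it is done.

Besides the shell and the picture viewer there is one more tool, called by a JSON object that holds its "api" and its "payload", one argument or row to a line. carry_out: Moves the arm, as the interface text tells. Its arguments: {"type":"object","properties":{"commands":{"type":"array"},"force":{"type":"number"}},"required":["commands"]}

```bash
mkdir -p pics; ls
cat > h.py <<'E'
from rig import robot
import numpy as np, cv2
def snap(n,f):
    im=robot.camera(n); cv2.imwrite(f'pics/{f}.png',im[:,:,::-1]); return im
def ray(n,u,v,z):
    m=robot.camera_model(n);R=np.array(m['R']);t=np.array(m['t'])
    d=R.T@np.array([(u-m['cx'])/m['fx'],(v-m['cy'])/m['fy'],1]);c=-R.T@t
    return c+d*(z-c[2])/d[2]
def proj(n,X):
    m=robot.camera_model(n);p=np.array(m['R'])@X+np.array(m['t'])
    return m['fx']*p[0]/p[2]+m['cx'],m['fy']*p[1]/p[2]+m['cy']
E
python3 - <<'E'
from h import *
a=snap('top','top0');b=snap('side','side0')
cv2.imwrite('pics/both0.png',cv2.resize(np.hstack([a,b])[:,:,::-1],(800,300)))
for n in('top','side'):
    m=robot.camera_model(n);print(n,m['fx'],-np.array(m['R']).T@m['t'],np.round(m['R'],2).tolist())
o=robot.get_obs();print(o['time'],o['tool_rot'],o['position'])
E
```

```text
pics
top 529.6847854664419 [0.41891445 0.02946196 1.20325582] [[-0.03, -1.0, 0.0], [-1.0, 0.03, -0.08], [0.08, -0.01, -1.0]]
side 537.939436935234 [0.0790028  0.6533256  1.00687191] [[-0.81, -0.58, 0.01], [-0.45, 0.62, -0.64], [0.37, -0.52, -0.77]]
0.1 [-0.69656174 -0.12235806  0.69656328 -0.12095394] [ 0.21176266 -0.5873204   0.22166459]
```

View pics/top0.png

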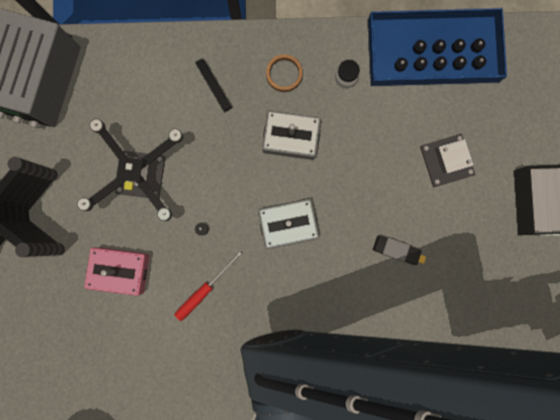

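View pics/side0.png

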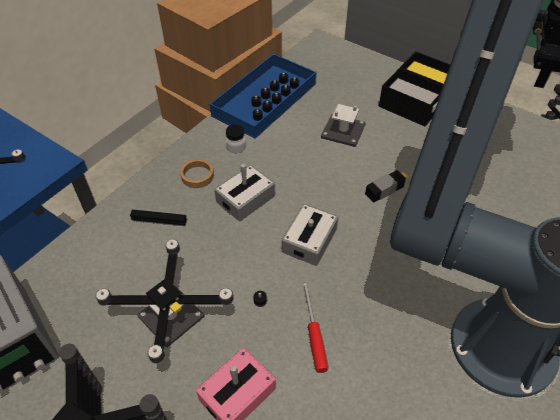

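Run:
```python
from h import *
a=cv2.imread('pics/top0.png');b=cv2.imread('pics/side0.png')
hsv=cv2.cvtColor(a,cv2.COLOR_BGR2HSV);m=((hsv[...,2]>150)&(hsv[...,1]<60)).astype(np.uint8)*255
m=cv2.morphologyEx(m,cv2.MORPH_CLOSE,np.ones((9,9)))
cs,_=cv2.findContours(m,cv2.RETR_EXTERNAL,cv2.CHAIN_APPROX_NONE)
for c in cs:
    if cv2.contourArea(c)<900: continue
    r=cv2.minAreaRect(c);P=np.array([ray('top',*p,.05)[:2] for p in cv2.boxPoints(r)])
    e=[P[1]-P[0],P[2]-P[1]];L=[np.linalg.norm(x) for x in e];l=e[int(np.argmax(L))];l=l*np.sign(l[1])
    C=np.append(P.mean(0),.05);y=np.append(l/np.linalg.norm(l),0)
    print('px',r,'C',C.round(4),'L',np.round(L,3),'yaw',np.degrees(np.arctan2(-y[0],y[1])).round(2))
    for n in('top','side'):print(n,[np.round(proj(n,C+[0,0,h])) .tolist() for h in(0,.025,.07)])
print('drone',ray('top',130,173,.1))
ca=cv2.resize(a[95:260,240:345],None,fx=3.6,fy=3.6,interpolation=2);cb=cv2.resize(b[155:265,205:345],None,fx=3,fy=3,interpolation=2)
H=max(len(ca),len(cb));f=lambda i:cv2.copyMakeBorder(i,0,H-len(i),0,0,0)
cv2.imwrite('pics/crop.png',np.hstack([f(ca),f(cb)]));print(np.hstack([f(ca),f(cb)]).shape)
```

```text
px ((288.0, 223.5), (37.45817947387695, 51.18631362915039), 78.69007110595703) C [0.4642 0.0111 0.05  ] L [0.112 0.082] yaw 9.73
top [[288.0, 223.0], [288.0, 223.0], [289.0, 222.0]]
side [[311.0, 227.0], [312.0, 220.0], [312.0, 207.0]]
px ((545.5, 202.0), (66.0, 27.0), 90.0) C [ 0.4956 -0.5534  0.05  ] L [0.059 0.145] yaw 85.97
top [[546.0, 202.0], [551.0, 201.0], [563.0, 199.0]]
side [[414.0, 94.0], [415.0, 87.0], [419.0, 74.0]]
px ((291.0953369140625, 132.96755981445312), (50.35218811035156, 36.39048767089844), 7.765166282653809) C [ 0.6637 -0.0016  0.05  ] L [0.081 0.111] yaw -9.47
top [[291.0, 133.0], [291.0, 130.0], [292.0, 126.0]]
side [[245.0, 185.0], [245.0, 178.0], [244.0, 165.0]]
drone [0.57726371 0.34002252 0.1       ]
(594, 798, 3)
```

View pics/crop.png

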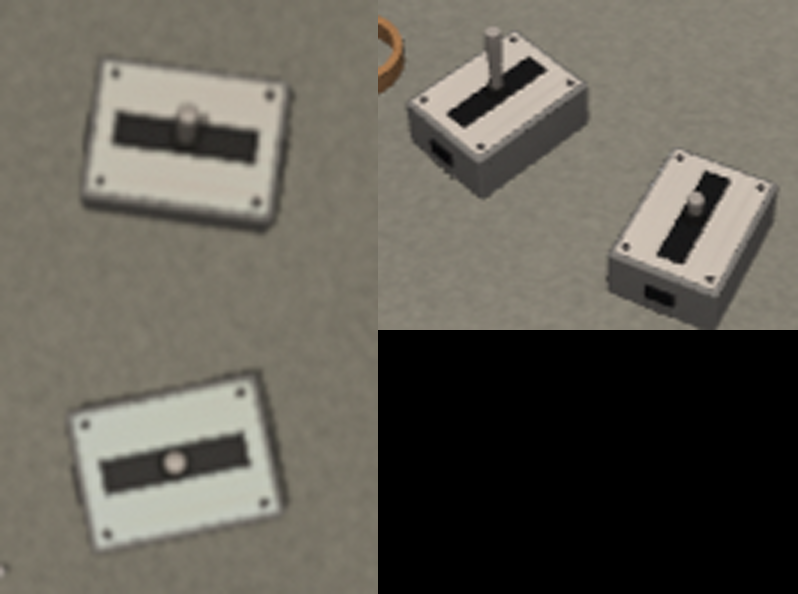

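Run:
```python
from h import *
from scipy.spatial.transform import Rotation as Ro
o=robot.get_obs();R=Ro.from_quat(o['tool_rot']).as_matrix();print(R.round(3))
y=np.array([.165,.986,0]);P=np.array([.664,-.002,.05])
T=P-y*.06+[0,0,.12]
print('target',T,'tool delta mm',(R.T@(T-o['position'])*1000).round())
print('angle tool y, z vs box y',[np.degrees(np.arctan2(np.cross(R[:,k],y)[2],R[:,k]@y)) for k in(1,2)])
```

```text
[[-0.     0.339 -0.941]
 [ 0.002 -0.941 -0.339]
 [-1.    -0.002 -0.   ]]
target [ 0.6541  -0.06116  0.17   ] tool delta mm [  53. -345. -594.]
angle tool y, z vs box y [np.float64(150.68618004088717), np.float64(-119.31378190234206)]
```

{"api": "carry_out", "payload": {
  "commands": [
    [[0,0,-20,-35,0],[0,0,-20,-35,0],[0,0,-20,-35,0],[0,0,-20,-35,0],[0,0,-20,-35,0],[0,0,-20,-35,0],[0,0,-20,-35,0],[0,0,-20,-35,0]]
  ],
  "force": 30
}}

```text
time: 0.77
position: [0.4218, -0.3418, 0.2169]
tool_rot: [-0.696, -0.116, 0.699, -0.115]
ft_force: [0.3, -0.6, -0.6]
grip_width: 0.0412
```

{"api": "carry_out", "payload": {
  "commands": [
    [[0,0,-20,-35,0],[0,0,-20,-35,0],[0,0,-20,-35,0],[0,0,-20,-35,0],[0,0,-20,-35,0],[0,0,-20,-35,0],[0,0,-20,-35,0],[0,0,0,0,0]]
  ]
}}

```text
time: 1.43
position: [0.615, -0.1137, 0.2135]
tool_rot: [-0.695, -0.12, 0.699, -0.115]
ft_force: [-0.9, -0.1, -0.1]
grip_width: 0.0009
```

{"api": "carry_out", "payload": {
  "commands": [
    [[0,0,0,0,7],[0,0,0,0,7],[0,0,0,0,7],[0,0,0,0,7],[0,0,0,0,0]]
  ]
}}

```text
time: 1.85
position: [0.6145, -0.1089, 0.21]
tool_rot: [-0.7, 0.056, 0.709, 0.061]
ft_force: [-0.2, -0.3, -0.5]
grip_width: 0.0006
```

```bash
cat > d.py <<'E'
from h import *
import sys
from scipy.spatial.transform import Rotation as Ro
o=robot.get_obs();R=Ro.from_quat(o['tool_rot']).as_matrix();P=np.array([.664,-.002,.05])
y=np.array([.165,.986,0]);a=float(sys.argv[1]);h=float(sys.argv[2]);T=P+y*a/1000+[0,0,h/1000]
print('t',o['time'],'pos',o['position'].round(4),'F',np.round(o['ft_force'],1),'w',o['grip_width'])
rel=o['position']-P;print('box-frame rel mm',np.round([rel[0]*.986-rel[1]*.165,rel@y,rel[2]],4)*1000)
print('delta tool mm',(R.T@(T-o['position'])*1000).round(1),'ang',np.degrees(np.arctan2(np.cross(-R[:,1],y)[2],-R[:,1]@y)).round(1),'tilt',R[:,0].round(3))
E
python3 d.py -60 120
```

```text
t 1.85 pos [ 0.6145 -0.1089  0.21  ] F [-0.2 -0.3 -0.5] w 0.0006186727828919047
box-frame rel mm [ -31.2 -113.5  160. ]
delta tool mm [ 39.9 -53.3 -31.8] ang -0.1 tilt [-0.012  0.008 -1.   ]
```

{"api": "carry_out", "payload": {
  "commands": [
    [[0,0,-30,-16,0],[0,0,-30,-16,0],[0,30,0,0,0],[0,30,0,0,0],[0,25,0,0,0],[0,0,0,0,0]]
  ]
}}

```text
time: 2.35
position: [0.6567, -0.0551, 0.1232]
tool_rot: [-0.702, 0.05, 0.708, 0.054]
ft_force: [-1.2, 0.5, -1.3]
grip_width: 0.0004
```

```bash
python3 d.py -45 40
python3 - <<'E'
from h import *
a=snap('top','t1');b=snap('side','s1')
ca=cv2.resize(a[80:230,215:365],(400,400));cb=cv2.resize(b[90:250,165:325],(400,400))
cv2.imwrite('pics/c1.png',np.hstack([ca,cb])[:,:,::-1])
E
```

```text
t 2.35 pos [ 0.6567 -0.0551  0.1232] F [-1.2  0.5 -1.3] w 0.0004447973151583446
box-frame rel mm [  1.6 -53.6  73.2]
delta tool mm [33.2 -8.4  1.1] ang -1.0 tilt [-0.009  0.006 -1.   ]
```

View pics/c1.png

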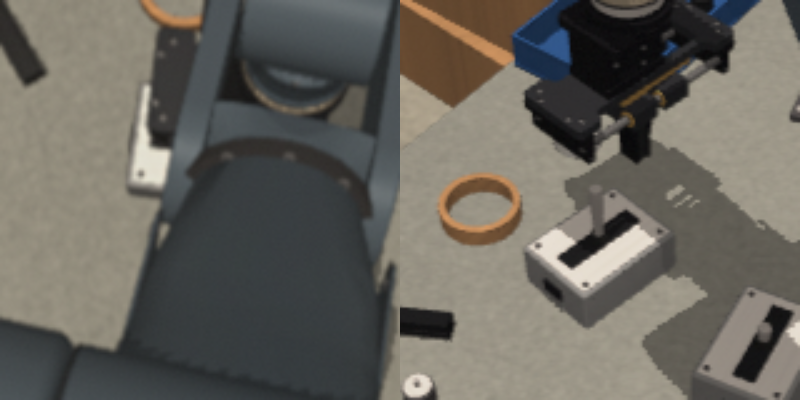

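The side view shows the closed fingers at about (635,150) in the crop, on the side of the tall lever (597,210) away from the drone. The lever is upright and untouched, and the short lever sits clear at (765,330). I'll go down next, then push.

{"api": "carry_out", "payload": {
  "commands": [
    [[0,17,0,0,0],[0,17,0,0,0],[0,0,-10,0,0],[0,0,-10,0,0],[0,0,-6,0,0],[0,0,-4,0,0],[0,0,0,0,0]]
  ]
}}

```text
time: 3.03
position: [0.6732, -0.027, 0.1073]
tool_rot: [0.713, -0.051, -0.698, -0.052]
ft_force: [-0.2, 0.4, 0.1]
grip_width: 0.0
```

```bash
python3 d.py -2 40
```

```text
t 3.0333 pos [ 0.6732 -0.027   0.1073] F [-0.2  0.4  0.1] w 3.18743116678147e-05
box-frame rel mm [ 13.2 -23.1  57.3]
delta tool mm [ 17.1 -21.3  13.1] ang -1.1 tilt [ 0.021 -0.001 -1.   ]
```

{"api": "carry_out", "payload": {
  "commands": [
    [[0,0,5,7,0],[0,9,0,7,0],[0,9,0,0,0],[0,0,0,0,0],[0,0,0,0,0]]
  ]
}}

```text
time: 3.45
position: [0.6598, -0.0303, 0.0926]
tool_rot: [0.715, -0.051, -0.695, -0.05]
ft_force: [-0.0, 0.3, 0.0]
grip_width: 0.0009
```

```bash
python3 d.py -2 40
```

```text
t 3.45 pos [ 0.6598 -0.0303  0.0926] F [-0.   0.3  0. ] w 0.0009189722392083505
box-frame rel mm [  0.5 -28.6  42.6]
delta tool mm [  2.6 -26.6   0. ] ang -1.3 tilt [ 0.028 -0.003 -1.   ]
```

Now aligned. I'll push in small steps and read the force.

{"api": "carry_out", "payload": {
  "commands": [
    [[0,1,-5,0,0],[0,1,-5,0,0],[0,0,-5,0,0],[0,0,0,0,0]]
  ]
}}

```text
time: 3.78
position: [0.6629, -0.0152, 0.0908]
tool_rot: [0.715, -0.052, -0.695, -0.051]
ft_force: [0.2, 0.7, 0.3]
grip_width: 0.001
```

```bash
python3 d.py -2 40
```

```text
t 3.7833 pos [ 0.6629 -0.0152  0.0908] F [0.2 0.7 0.3] w 0.000978315147236598
box-frame rel mm [  1.1 -13.2  40.8]
delta tool mm [  0.8 -11.2   0.9] ang -1.2 tilt [ 0.029 -0.004 -1.   ]
```

{"api": "carry_out", "payload": {
  "commands": [
    [[0,0,-4,0,0],[0,0,-4,0,0],[0,0,-2,0,0],[0,0,0,0,0]]
  ]
}}

```text
time: 4.12
position: [0.6648, -0.0051, 0.0909]
tool_rot: [0.716, -0.052, -0.695, -0.049]
ft_force: [-0.6, -1.9, -0.1]
grip_width: 0.0005
```

```bash
python3 d.py -2 40;  python3 - <<'E'
from h import *
b=snap('side','s2');cv2.imwrite('pics/c2.png',cv2.resize(b[110:230,185:305],(600,600))[:,:,::-1])
E
```

```text
t 4.1167 pos [ 0.6648 -0.0051  0.0909] F [-0.6 -1.9 -0.1] w 0.0004951518874919959
box-frame rel mm [ 1.3 -2.9 40.9]
delta tool mm [ 0.8 -0.9  1.3] ang -1.3 tilt [ 0.029 -0.006 -1.   ]
```

View pics/c2.png

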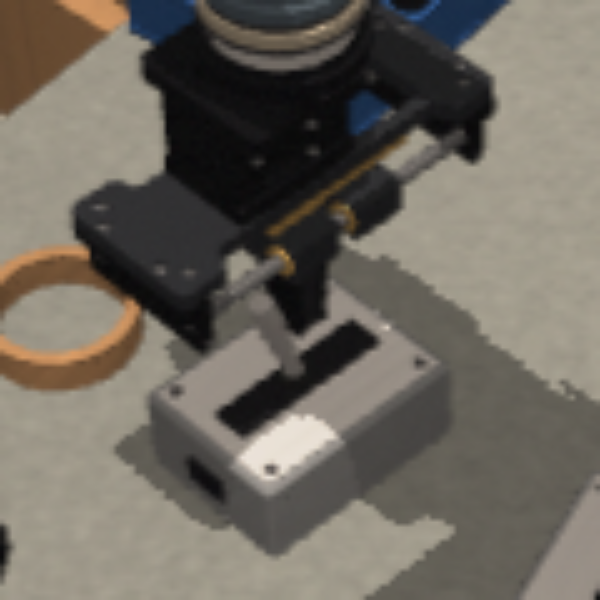

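Run:
```python
from h import *
y=np.array([.165,.986,0]);P=np.array([.664,-.002,.05])
for t in(.2,.3,.4,.5,.6):
    print(t,[(np.round((np.array(proj('side',P+h*(y*np.sin(t)+np.array([0,0,np.cos(t)]))) )-[185,110])*5)).tolist() for h in(0,.03,.05,.07)])
```

```text
0.2 [[301.0, 375.0], [289.0, 339.0], [280.0, 315.0], [271.0, 289.0]]
0.3 [[301.0, 375.0], [284.0, 343.0], [272.0, 322.0], [260.0, 300.0]]
0.4 [[301.0, 375.0], [280.0, 348.0], [265.0, 329.0], [250.0, 310.0]]
0.5 [[301.0, 375.0], [276.0, 353.0], [258.0, 338.0], [240.0, 322.0]]
0.6 [[301.0, 375.0], [272.0, 358.0], [251.0, 346.0], [230.0, 334.0]]
```

{"api": "carry_out", "payload": {
  "commands": [
    [[0,0,-3,0,0],[0,0,-3,0,0],[0,0,0,0,0],[0,0,0,0,0]]
  ]
}}

```text
time: 4.5
position: [0.6656, -0.0004, 0.0907]
tool_rot: [0.715, -0.053, -0.695, -0.048]
ft_force: [-0.4, -2.8, 0.2]
grip_width: 0.0005
```

```bash
python3 d.py 4 40;  python3 - <<'E'
from h import *
b=snap('side','s3');cv2.imwrite('pics/c3.png',cv2.resize(b[110:230,185:305],(600,600))[:,:,::-1])
E
```

```text
t 4.5 pos [ 6.656e-01 -4.000e-04  9.070e-02] F [-0.4 -2.8  0.2] w 0.0004526495817461469
box-frame rel mm [ 1.3  1.8 40.7]
delta tool mm [ 0.7 -2.2  1.2] ang -1.3 tilt [ 0.028 -0.009 -1.   ]
```

View pics/c3.png

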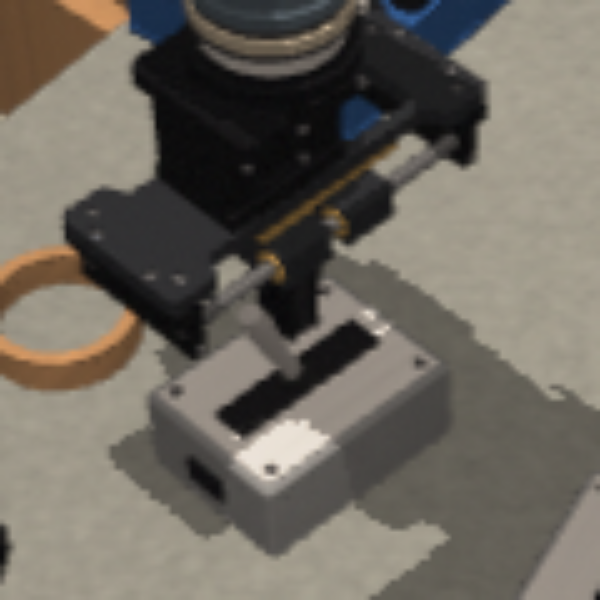

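The lever leans towards the drone, with its foot at about (295,372) and its top at about (245,308) in the crop. That is about 0.4 rad, and the 2.8 N force agrees. I'll add a little margin and hold.

{"api": "carry_out", "payload": {
  "commands": [
    [[0,0,-3,0,0],[0,0,0,0,0],[0,0,0,0,0],[0,0,0,0,0],[0,0,0,0,0],[0,0,0,0,0],[0,0,0,0,0],[0,0,0,0,0]]
  ]
}}

```text
time: 5.22
position: [0.6659, 0.0017, 0.0909]
tool_rot: [0.715, -0.053, -0.695, -0.048]
ft_force: [-0.1, -3.7, -0.1]
grip_width: 0.0005
```

{"api": "carry_out", "payload": {
  "commands": [
    [[0,0,0,0,0],[0,0,0,0,0],[0,0,0,0,0],[0,0,0,0,0],[0,0,0,0,0],[0,0,0,0,0],[0,0,0,0,0],[0,0,0,0,0]]
  ]
}}

```text
time: 5.88
position: [0.6659, 0.0017, 0.0909]
tool_rot: [0.715, -0.053, -0.695, -0.048]
ft_force: [-1.2, -2.9, -0.9]
grip_width: 0.0004
```

```bash
python3 d.py -45 40
```

```text
t 5.8833 pos [0.6659 0.0017 0.0909] F [-1.2 -2.9 -0.9] w 0.0003893244031155549
box-frame rel mm [ 1.2  3.9 40.9]
delta tool mm [ 1.1 48.9  2.4] ang -1.3 tilt [ 0.028 -0.01  -1.   ]
```

Held for about 1.3 s at 3 to 3.5 N, so I'll back off smoothly and rise.

{"api": "carry_out", "payload": {
  "commands": [
    [[0,0,5,0,0],[0,0,5,0,0],[0,0,7,0,0],[0,0,10,0,0],[0,0,12,0,0],[0,0,10,0,0],[0,0,0,0,0]]
  ]
}}

```text
time: 6.47
position: [0.6591, -0.0487, 0.0917]
tool_rot: [0.716, -0.052, -0.694, -0.05]
ft_force: [0.0, 0.3, 0.0]
grip_width: 0.0009
```

{"api": "carry_out", "payload": {
  "commands": [
    [[0,-25,0,0,0],[0,-25,0,0,0],[0,-25,10,0,0],[0,-25,15,0,0],[0,0,20,0,0],[0,0,20,0,0],[0,0,0,0,0],[0,0,0,0,0]]
  ]
}}

```text
time: 7.13
position: [0.6448, -0.1171, 0.1946]
tool_rot: [0.715, -0.052, -0.695, -0.053]
ft_force: [-0.0, 0.2, -0.3]
grip_width: 0.0005
```

```bash
python3 d.py -45 40;  python3 - <<'E'
from h import *
b=snap('side','s4');cv2.imwrite('pics/c4.png',cv2.resize(b[110:270,185:345],(600,600))[:,:,::-1])
E
```

```text
t 7.1333 pos [ 0.6448 -0.1171  0.1946] F [-0.   0.2 -0.3] w 0.000490212853256629
box-frame rel mm [   0.  -116.6  144.6]
delta tool mm [104.9 -71.3   1.8] ang -0.9 tilt [ 0.028 -0.001 -1.   ]
```

View pics/c4.png

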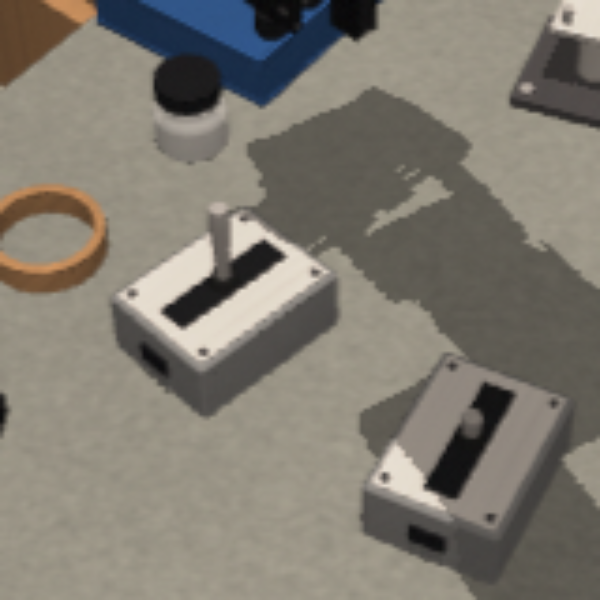

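The tall lever is upright again (foot at (224,275), top at (218,208)), the short lever at (472,425) is upright, and the gripper is clear of everything. I'm handing in.

```bash
python3 -c "
from rig import robot
print(robot.hand_in())"
```

```text
the job is handed in; nothing more can be done
None
```

I ran the motor test: the closed fingers pushed the tall lever on the far box towards the drone (+y) and held it there for about 1.3 s. I then backed off, the lever sprang upright, and I handed the job in at about 7.2 s of the 32 s allowed.

- **Lean during the hold:** I estimate just over 0.4 rad, against the 0.3 rad required. The side picture just before the last 3 mm of push showed about 0.4 rad at 2.8 N, and the force read 2.9–3.7 N during the hold. I did not read the joint angle directly.
- **After release:** the last side picture shows both the tall and short levers upright. The gripper was well clear of everything, and the remaining wrist force was about 0.3 N.
- **Drift on the way in:** the first approach ended 13 mm to the side and 17 mm too high. I corrected it before touching the lever.
- **Box size check:** the box outline measured 111 × 81 mm instead of 120 × 90 mm, probably because the mask trimmed the edges. The centre still agreed with the lever in both views.

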